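# Wipe a drawdown bed clean and hold its cam clamp open

## Task

Get the drawdown bed ready for the next test panel: with the scraper block, not with your fingers, wipe all five red-brown chips of cured filler along the steel plate into the pan at its end, then stand the scraper upright on the desk again and let go of it. Then swing the cam lever with the red grip up to the very top of its lift, so that the clamp bar is fully open, and finish while still holding it there, because its springs shut the bar as soon as the lever is let go. Leave the other things on the desk where they are.

Things in the scene. Friction and masses are not known exactly. Their poses are not given: they have to be found in the camera images.
- bed: Drawdown bed, fixed to the desk: bright steel plate 110 (its x) x 220 (its y) mm, top face 32 mm above the desk, on a grey base. Origin: on the desk under its centre; x towards the robot, y to the clamp end (robot's right), z up. Plate: y -110 to +110 mm; pan at the -y end; clamp bar across the plate at y 81 to 103 mm, so wipe towards -y. All offsets are in this frame.
- pan_center (a point): Centre of the floor of the open sheet-steel pan standing against the plate's end: y -149 in the bed's frame. Pan: y -113 to -185, x -60 to +60, walls 2 thick and 25 high (7 lower than the plate), floor 2 mm above the desk.
- bar_mid (a point): Middle of the top of the steel clamp bar (y 92, z 44 when shut). In the middle its lug (x -12 to 12, y 81 to 152) rises to z 60, or 70 when lifted; the two guide posts at x -49 and 49, y 92 rise to z 86.
- cam_lever (a joint): Angle of the cam lever about the axle along the bed's x (rad). 0: at rest on its stop, leaning outward to +y, away from the plate, 19.5 degrees above level; grows as it is raised. At 1.231 it stands upright, the cam at its highest lift; past that the bar sinks again, far stop at 1.68. A spring pushes it back to 0: raising takes 2 to 4 N at the grip, holding it upright about 2.5 N.
- clamp_bar (a joint): Lift of the clamp bar above the plate in m: 0 shut, just under 0.010 at the top of the cam. Moved by the cam only: lift = 15 mm x cos(lever angle - 1.231) - 5 mm, less up to 0.5 mm of give.
- lever_grip (a point): Centre of the red revolving grip on the end of the cam lever: a sleeve 25 mm in diameter and 50 mm long, parallel to the axle (bed's x, from x 5 to x 55), 95 mm from it; it swings in the plane x 30. At rest y 227, z 74; upright y 137, z 137. The sleeve spins freely on its pin, so the tool may keep pointing down while the lever swings. The flat steel arm is beside it at x 57 to 65.
- cam_axle (a point): Point of the cam axle in the plane in which the centre of the red grip swings: x 30, y 137, z 42 in the bed's frame.
- scraper: Scraper block standing upright on the desk: blue and black foot 98 (its x) x 28 (its y) mm, 24 mm high, under a light wooden grip 82 (x) x 22 (y) mm, from 20 to 72 mm above the underside. Origin: centre of the underside; z up. 0.11 to 0.22 kg. Wiped with its long side across the plate. The spot where it stands at first stays free for it.
- oven_handle (a point): Lower end of the blue-green upright door handle of the oven behind the work, its point nearest the robot. The handle runs from here 200 mm up, is 34 mm wide (y) and 60 mm deep (x); the oven's front is 65 mm behind this point. Cross from one side of the desk to the other on the robot's side of it.
- chip_0: One of five loose chips of cured filler, red-brown, about 22 x 19 x 5 mm, 10 g, lying flat on the steel plate. Origin: centre of its underside.
- chip_1: One of five loose chips of cured filler, red-brown, about 22 x 19 x 5 mm, 10 g, lying flat on the steel plate. Origin: centre of its underside.
- chip_2: One of five loose chips of cured filler, red-brown, about 22 x 19 x 5 mm, 10 g, lying flat on the steel plate. Origin: centre of its underside.
- chip_3: One of five loose chips of cured filler, red-brown, about 22 x 19 x 5 mm, 10 g, lying flat on the steel plate. Origin: centre of its underside.
- chip_4: One of five loose chips of cured filler, red-brown, about 22 x 19 x 5 mm, 10 g, lying flat on the steel plate. Origin: centre of its underside.
- tape_roll: Bystander: roll of brown tape, 72 mm across, 18 mm high, lying flat. Origin: centre of its underside.
- gauge: Bystander: grey hand-held coating thickness gauge, 102 x 54 x 27 mm. Origin: centre of its underside.
- jar_a: Bystander: white screw-cap sample jar, 66 mm across, 80 mm high. Origin: centre of its underside.
- petri: Bystander: clear petri dish with cover, 65 mm across, 14 mm high. Origin: centre of its underside.

How it is judged:
On the way, in this order (a step that is already met when the one before it is completed fails the run):
1. all five chips have been wiped off the plate and lie in the pan (y of chip_0 in the frame of bed between -0.186 and -0.111 m and x of chip_0 in the frame of bed between -0.06 and 0.06 m and z of each of chip_0, chip_1, chip_2, chip_3, chip_4 in the frame of bed below 0.026 m and y of chip_1 in the frame of bed between -0.186 and -0.111 m and x of chip_1 in the frame of bed between -0.06 and 0.06 m and y of chip_2 in the frame of bed between -0.186 and -0.111 m and x of chip_2 in the frame of bed between -0.06 and 0.06 m and y of chip_3 in the frame of bed between -0.186 and -0.111 m and x of chip_3 in the frame of bed between -0.06 and 0.06 m and y of chip_4 in the frame of bed between -0.186 and -0.111 m and x of chip_4 in the frame of bed between -0.06 and 0.06 m), for 0.2 s.
2. the scraper stands upright on the desk, released (height (world z) of scraper below 0.006 m and angle between scraper's own z axis and vertical below 0.15 rad and contact force between the fingers and scraper below 0.05 N and not (y of scraper in the frame of bed between -0.19 and -0.111 m and x of scraper in the frame of bed between -0.062 and 0.062 m)), for 0.2 s.
3. the cam lever is held by the fingers at the top of its lift (value of joint cam_lever between 1.061 and 1.401 rad and value of joint clamp_bar above 0.009 m and contact force between the fingers and cam_lever above 0.5 N), for 0.5 s.
At the end, for the whole second after the job is handed in: Fingers still press the still lever (over 0.5 N) within 0.17 rad of the top of the cam, bar lifted over 9 mm; all five chips in the pan; scraper upright (0.15 rad) on the desk, not in the pan, untouched (all of step 1 and all of step 2 and all of step 3 and velocity of joint cam_lever between -0.1 and 0.1 rad/s); the arm keeps its last pose, push and grip.
It fails at once if the fingers touch a chip (contact force between the fingers and chip_0 above 0.3 N or contact force between the fingers and chip_1 above 0.3 N or contact force between the fingers and chip_2 above 0.3 N or contact force between the fingers and chip_3 above 0.3 N or contact force between the fingers and chip_4 above 0.3 N).
It fails at once if a bystander is moved by more than 25 mm (distance of any of tape_roll, gauge, jar_a, petri from where it was at the start of the episode above 0.025 m).
It also fails if it takes over 70 s, if anything falls off the work surface, if the arm or the gripper's body presses on something with over 40 N, if the wrist force passes 120 N, or if a joint passes its speed limit or range.

## Robot

A 6-joint arm with a two-finger parallel gripper is mounted at the origin on a cart in front of the work surface, level with it; the furniture and walls round the work are solid. World frame = base frame: x ahead of the robot, y to its left, z up, the work surface at z = 0. Lengths are in m, angles in rad, forces in N, time in s.
With the tool pointing down it reaches from about 0.3 to 0.775 m from the base axis. Payload 14.6 kg.
Tool frame: the origin (TCP) lies at the very end of the fingers, on their centre line; the grasp point (between the pads) lies 19 mm behind it (r.grip_depth is the distance from the TCP to the grasp point, in m); z points along the fingers, y is the line along which they close (so a half turn about z gives the same grasp; the last joint's range is limited). The gripper opens to 85 mm and grips with 20 to 120 N. Pads are 22 mm wide; open, the fingers measure 114 mm over their backs; the gripper's body (76 mm by 85 mm) begins 54 mm behind the grasp point. The pads swing forward as they close: fully open they stand 13 mm farther back than shut.
Start: joints at [-1.184, 0.3, 1.521, -0, 1.321, -0.067], TCP at [0.241, -0.494, 0.231] pointing down, gripper open.
Joint ranges: [-3.03, 3.03], [-0.79, 2.21], [0.23, 2.52], [-1.04, 4.18], [0, 3.07], [-2.55, 2.55]. Speed limits (rad/s): [2.22, 2.22, 2.57, 3.14, 3.14, 3.14].

## Interface

Orientations are given as a unit quaternion [x, y, z, w].
In Python, from station import r gives the robot as it stands. The module is installed in compiled form; this text tells all that it offers.
- The arm moves only by the tool play_rows, never from a script. Its argument "increments" is a list of rows, each an object of numbers: "x", "y", "z": the shift along the tool's x, y, z in m; "yaw": the turn about the tool's z in degrees. A call has 1 to 8 rows; each row is the pose to reach, as a shift and turn from the pose commanded when the call began, along the tool's axes at that moment; what a row does not reach only later rows make up. A row lasts 1/10 s, in which the tool goes at most 50 mm and 8.59 degrees, less where a joint would pass 70% of its speed; a pose out of reach is approached as far as the arm can. A call with a gripper value outside its range is refused whole. "grip" is the closure, from -1 (fully open) to 1 (shut), so that 0 is half open, set as the call begins (left out, the last holds). The fingers move at their own pace and stop on an object; "newtons" is the grip in N (left out, the last holds). Time passes only in rows, so rows that repeat a pose let the fingers close. It gives the time, the measured TCP pose, the force, the opening and the grip force at its end, in the units of the state.
- r.sense(): the state, without advancing time (a new reading comes with each control period).
- r.snapshot(name): name is "scene" or "top"; returns (picture, depth): 384x512x3 uint8, blue, green, red; 384x512 float32, m along the optical axis (not along the pixel's ray), 0 where there is no reading.
- r.camera_info(name): a dict with "fx", "fy", "cx", "cy" (pixels), "rvec" (rotation vector, rad) and "tvec" (3), from world to camera coordinates, as OpenCV has them. Camera axes: x right, y down, z forward; pixel columns grow to the right and rows downward; lengths in m; the calibration is good to about 2 mm. A picture is of the moment at which its call begins. camera_info takes no time and is no camera call.
- r.close_job(): hands the job in; it is judged then, once.
Trained networks look in the newest picture that a camera, given by its name, has taken for a name from the list of things; names that differ only in an ending like _2 or _b are one class to them, and where a whole thing is asked for, a point or a joint stands for the part that bears it (a point fixed in the world has none). Each returns a list of dicts, best first, with "p" (0 to 1); they miss things now and then, are a little off and sometimes report something else, mostly with a low value. They report only what shows in the picture. A call takes as long as a camera call.
- r.spot_in(camera, target): "point" ([row, column] in pixels, amid what is visible of it).
- r.regions_of(camera, target): "region" (384x512 bool, what is visible of it) and "point" ([row, column] in pixels, amid what is visible of it).
The state is a dict: "time": time; "joints": joint angles; "joint_velocities": joint speeds; "effort": joint torques, N m; "position": TCP position; "orientation": TCP orientation; "wrist_force": force on the tool from outside, world axes, zero at the start; "ft_torque": the same for the moment, N m; "gripper_width": opening from 0.0 (shut) to 1.0 (fully open); "finger_force": force on a finger pad.
Only numpy, scipy, OpenCV 4.12 (cv2) and the standard library are available. Lean on these libraries where they do the work, as an engineer would, in place of code of your own. Each camera call takes 0.05 s, during which the arm holds its last target. There are 200 camera calls.

## Working session

There is one attempt and no reset: what is moved stays moved. The work goes in short steps, Python scripts to look and compute and a tool call to move; the robot and the scene stay as the last step left them, time stands still between calls to the robot, and variables do not carry over. Pictures are saved under pics/ and viewed, at most 10 in all, crops included, and the job is handed in when it is done.

Besides the shell and the picture viewer there is one more tool, called by a JSON object that holds its "op" and its "data", one argument or row to a line. play_rows: Moves the arm, as the interface text tells. Its arguments: {"type":"object","properties":{"increments":{"type":"array","items":{"type":"object","properties":{"x":{"type":"number"},"y":{"type":"number"},"z":{"type":"number"},"yaw":{"type":"number"}}}},"grip":{"type":"number"},"newtons":{"type":"number"}},"required":["increments"]}

```bash
mkdir -p pics; cat > h.py <<'E'
import numpy as np, cv2
from station import r
def cam(n):
    c=r.camera_info(n); R=cv2.Rodrigues(np.array(c["rvec"],float))[0]; return c,R,np.array(c["tvec"],float).ravel()
def cloud(n,depth):
    c,R,t=cam(n); v,u=np.mgrid[:384,:512]
    P=np.stack([(u-c["cx"])/c["fx"]*depth,(v-c["cy"])/c["fy"]*depth,depth],-1)
    W=(P-t)@R; W[depth<=0]=np.nan; return W
E
python3 - <<'E'
from h import *
for n in("scene","top"):
    im,d=r.snapshot(n); cv2.imwrite(f"pics/{n}0.png",im); W=cloud(n,d)
    np.save(f"{n}0.npy",W)
    for t in("bed","scraper","lever_grip","chip_0","tape_roll","gauge","jar_a","petri","oven_handle","pan_center","bar_mid"):
        for o in r.regions_of(n,t)[:6]:
            if o["p"]<.3: continue
            w=W[o["region"]]; w=w[~np.isnan(w[:,0])]
            if len(w): print(n,t,round(o["p"],2),np.round(o["point"]),len(w),np.median(w,0).round(3),np.percentile(w,2,axis=0).round(3),np.percentile(w,98,axis=0).round(3))
s=r.sense();print(s)
E
```

```text
scene bed 0.91 [244. 241.] 3002 [0.503 0.24  0.032] [ 0.43  -0.015 -0.   ] [0.586 0.389 0.084]
scene scraper 0.82 [176. 312.] 279 [ 0.474 -0.328  0.035] [ 0.433 -0.345  0.005] [ 0.521 -0.314  0.074]
scene lever_grip 0.52 [200. 289.] 46 [ 0.452 -0.01   0.082] [ 0.433 -0.017  0.075] [ 0.472 -0.004  0.088]
scene tape_roll 0.43 [193. 301.] 194 [ 0.469 -0.206  0.015] [ 0.433 -0.265 -0.001] [ 0.502 -0.168  0.023]
scene gauge 0.83 [319. 188.] 579 [0.476 0.556 0.026] [0.446 0.508 0.008] [0.513 0.593 0.03 ]
scene jar_a 0.54 [156. 302.] 244 [ 0.559 -0.416  0.059] [ 0.517 -0.615  0.005] [ 0.598 -0.346  0.082]Traceback (most recent call last):
  File "<stdin>", line 6, in <module>
ValueError: it knows: bar_mid, bed, cam_axle, cam_lever, chip, clamp_bar, gauge, jar, lever_grip, pan_center, petri, scraper, tape_roll
```

```bash
python3 - <<'E'
from h import *
for n in("top","scene"):
    im,d=r.snapshot(n); cv2.imwrite(f"pics/{n}1.png",cv2.resize(im,(800,600),interpolation=cv2.INTER_CUBIC)); W=cloud(n,d)
    np.save(f"{n}0.npy",W);np.save(f"{n}im.npy",im)
    for t in("bed","scraper","lever_grip","chip_0","tape_roll","gauge","jar_a","petri","clamp_bar","pan_center"):
        for o in r.regions_of(n,t)[:7]:
            if o["p"]<.3: continue
            w=W[o["region"]]; w=w[~np.isnan(w[:,0])]
            if len(w): print(n,t,round(o["p"],2),np.round(o["point"]),len(w),np.median(w,0).round(3),np.percentile(w,2,axis=0).round(3),np.percentile(w,98,axis=0).round(3))
s=r.sense();print(s)
E
```

```text
top bed 0.78 [194. 218.] 3032 [0.509 0.192 0.031] [ 0.435 -0.014 -0.003] [0.579 0.385 0.085]
top scraper 0.72 [206. 366.] 313 [ 0.477 -0.332  0.058] [ 0.438 -0.352 -0.003] [ 0.524 -0.315  0.076]
top lever_grip 0.56 [206. 278.] 96 [ 0.458 -0.017  0.084] [ 0.434 -0.028  0.075] [ 0.482 -0.007  0.09 ]
top chip_0 0.36 [200. 119.] 364 [0.487 0.543 0.025] [0.451 0.501 0.005] [0.52  0.587 0.032]
top tape_roll 0.76 [211. 330.] 173 [ 0.464 -0.206  0.017] [ 0.438 -0.237 -0.001] [ 0.503 -0.17   0.024]
top gauge 0.58 [200. 119.] 372 [0.487 0.542 0.025] [0.451 0.501 0.009] [0.521 0.586 0.032]
top jar_a 0.64 [180. 397.] 292 [ 0.564 -0.428  0.078] [ 0.539 -0.46   0.023] [ 0.592 -0.406  0.084]
top petri 0.8 [178. 345.] 234 [ 0.573 -0.272  0.014] [ 0.544 -0.3    0.007] [ 0.602 -0.245  0.021]
top clamp_bar 0.73 [195. 244.] 223 [0.502 0.105 0.056] [0.468 0.057 0.04 ] [0.545 0.123 0.067]
top pan_center 0.61 [194. 217.] 3232 [0.509 0.192 0.031] [ 0.435 -0.017 -0.003] [0.582 0.385 0.085]
scene bed 0.77 [245. 240.] 2926 [0.502 0.245 0.032] [ 0.43 -0.01  0.  ] [0.584 0.39  0.082]
scene scraper 0.72 [174. 314
[... 995 characters left out ...]
ints': array([-1.18362228e+00,  2.99908947e-01,  1.52096631e+00, -2.49667412e-05,
        1.32071510e+00, -6.66128861e-02]), 'joint_velocities': array([ 0.00115596,  0.00162322,  0.0006723 , -0.00181558,  0.00021304,
       -0.00015548]), 'effort': array([ 3.17449644e-05, -5.43349993e+01, -3.61981738e+01, -6.29116334e-05,
        6.01877073e-04, -1.50044559e-05]), 'position': array([ 0.24109033, -0.49434311,  0.23128994]), 'orientation': array([ 9.74369220e-01,  2.24954712e-01, -1.17566655e-05,  3.06444397e-06]), 'wrist_force': array([-1.27586231,  0.49322099, -0.29291447]), 'ft_torque': array([ 0.01941256,  0.02200026, -0.01819476]), 'finger_force': 0.0, 'gripper_width': 1.0025813489946085}
```

View pics/top1.png

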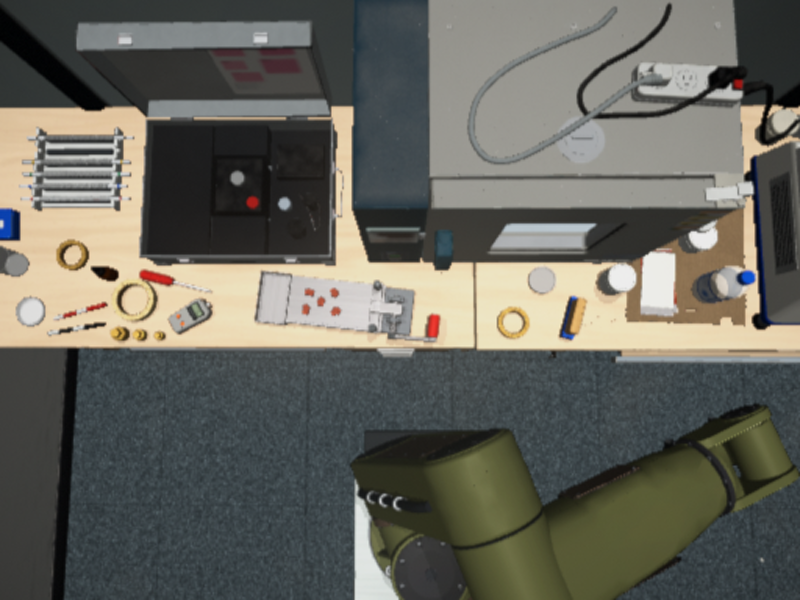

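View pics/scene1.png

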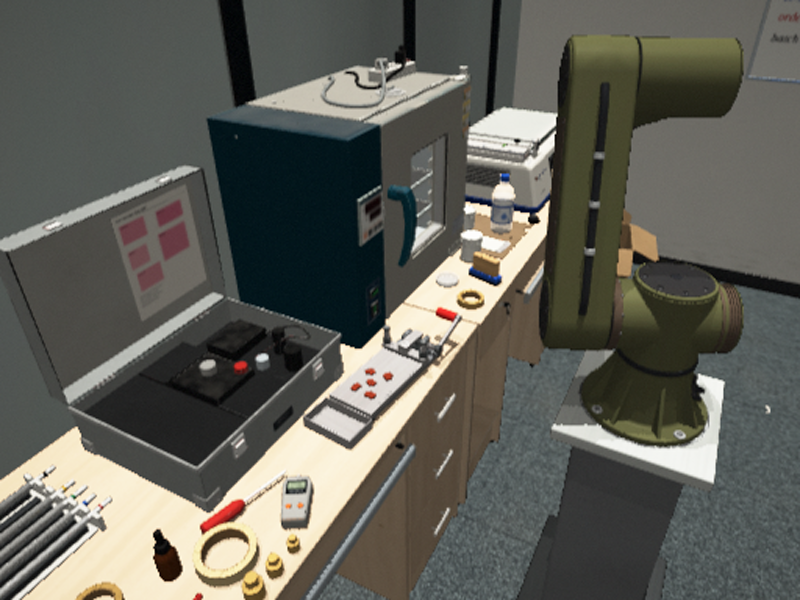

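Top view: bed spans (257,300)–(415,335) with its pan on the left, chips near (320,300), red grip (433,325), scraper (573,317), tape (513,322), oven handle (443,250). The scene view agrees.

```bash
python3 - <<'E'
from h import *
for n in("top","scene"):
    W=np.load(n+"0.npy"); im=np.load(n+"im.npy").astype(int)
    def sel(lo,hi): return ((W>=lo)&(W<=hi)).all(-1)
    def rect(m,t):
        p=W[m]; rc=cv2.minAreaRect(p[:,:2].astype(np.float32)); print(n,t,len(p),np.round(rc[0],4),np.round(rc[1],4),round(rc[2],2),"z",np.median(p[:,2]).round(4))
    m=sel([.4,.13,.029],[.62,.32,.042]); rect(m,"plate")
    # long-edge lines: per y bin min/max x
    p=W[m]; ys=np.arange(.15,.29,.01)
    for f,nm in((np.min,"near"),(np.max,"far")):
        e=[f(p[abs(p[:,1]-y)<.006,0]) for y in ys]; print(nm,np.polyfit(ys-.2,e,1).round(4))
    print("plate+y edge",[round(p[abs(p[:,0]-x)<.006,1].max(),4) for x in (.46,.48,.5,.52,.54)])
    m=sel([.4,.3,.018],[.62,.45,.03]);rect(m,"panwalls")
    red=(im[...,2]>1.8*im[...,1])&(im[...,2]>70)
    rect(sel([.4,-.06,.05],[.55,.06,.11])&red,"grip")
    m=red&sel([.4,.1,.02],[.62,.4,.05]); k,l,st,ce=cv2.connectedComponentsWithStats(m.astype(np.uint8))
    for i in range(1,k): print(" chip",st[i,4],W[l==i].mean(0).round(4))
    rect(sel([.42,-.37,.062],[.54,-.3,.085]),"scr grip")
    rect(sel([.42,-.37,.012],[.54,-.29,.085]),"scr all")
    rect(sel([.5,-.2,.1],[.6,.1,.4])&(W[...,0]<.62),"handle?")
    for zz in (.1,.15,.2,.25,.3): 
        q=W[sel([.3,-.2,zz-.02],[.9,.2,zz+.02])]; print(zz,q[np.argmin(q[:,0])].round(3) if len(q) else None)
E
```

```text
top plate 1300 [0.537  0.2209] [0.1884 0.16  ] 87.33 z 0.0328
near [0.1078 0.4588]
far [0.4947 0.5839]
plate+y edge [np.float64(0.2706), np.float64(0.3176), np.float64(0.3146), np.float64(0.314), np.float64(0.3115)]
top panwalls 125 [0.5383 0.3642] [0.1453 0.1267] 1.15 z 0.0249
top grip 93 [ 0.4582 -0.0174] [0.0211 0.0487] 89.4 z 0.0837
 chip 11 [0.5374 0.2077 0.034 ]
 chip 10 [0.5378 0.2648 0.0364]
 chip 10 [0.5163 0.2379 0.0386]
 chip 13 [0.4973 0.2722 0.0373]
 chip 14 [0.4949 0.2038 0.0365]
top scr grip 152 [ 0.4824 -0.3384] [0.0223 0.0806] 73.92 z 0.0711
top scr all 279 [ 0.4829 -0.337 ] [0.0272 0.098 ] 75.29 z 0.0656
top handle? 264 [ 0.5727 -0.0238] [0.0546 0.0323] 0.01 z 0.3619
0.1 [ 0.424 -0.02   0.085]
0.15 [0.603 0.058 0.15 ]
0.2 [ 0.578 -0.013  0.194]
0.25 [ 0.567 -0.011  0.24 ]
0.3 [ 0.549 -0.017  0.291]
scene plate 1280 [0.5328 0.2244] [0.1724 0.1886] 0.22 z 0.033
near [0.1142 0.454 ]
far [0.4966 0.5813]
plate+y edge [np.float64(0.3107), np.float64(0.3175), np.float64(0.3162), np.float64(0.3137), np.float64(0.3129)]
scene panwalls 358 [0.5365 0.375 ] [0.1481 0.1474] 0.57 z 0.0238
scene grip 68 [ 0.4564 -0.01  ] [0.0144 0.048 ] 85.69 z 0.0813
 chip 14 [0.5335 0.2106 0.0368]
 chip 16 [0.4923 0.2071 0.0373]
 chip 16 [0.5147 0.2407 0.0367]
 chip 16 [0.5354 0.2681 0.0368]
 chip 18 [0.4959 0.2757 0.0369]
scene scr grip 73 [ 0.4777 -0.3357] [0.0297 0.0816] 71.01 z 0.0713
scene scr all 266 [ 0.4796 -0.335 ] [0.0374 0.1004] 80.73 z 0.0445
scene handle? 492 [0.5732 0.0278] [0.1409 0.0535] 89.35 z 0.3127
0.1 [ 0.42  -0.011  0.084]
0.15 [0.599 0.068 0.149]
0.2 [ 0.559 -0.019  0.215]
0.25 [ 0.548 -0.029  0.265]
0.3 [ 0.546 -0.032  0.295]
```

```bash
cat >> h.py <<'E'
from scipy.spatial.transform import Rotation as Ro
C=np.array([.510,.2055]); BA=np.deg2rad(173.7); bx=np.array([np.cos(BA),np.sin(BA)]); by=np.array([-bx[1],bx[0]])
def b2w(x,y): return C+x*bx+y*by
def go(p,ang=None):
    s=r.sense(); R=Ro.from_quat(s["orientation"]).as_matrix(); d=R.T@(np.array(p,float)-s["position"])
    a=np.rad2deg(np.arctan2(R[1,0],R[0,0])); y=None if ang is None else round((a-ang+180)%360-180,2)
    print("t",s["time"],"pos",s["position"].round(4),"toolx ang",round(a,2),"zaxis",R[:,2].round(3),"F",s["wrist_force"].round(2),"w",round(s["gripper_width"],3),"| d",d.round(4),"yaw",y)
E
python3 -c "
from h import *
go([.482,-.338,.15],-15.3); print(b2w(.03,.227),b2w(0,.045))"
```

```text
t 1.55 pos [ 0.2411 -0.4943  0.2313] toolx ang 26.0 zaxis [-0. -0. -1.] F [-1.28  0.49 -0.29] w 1.003 | d [ 0.2851 -0.0349  0.0813] yaw 41.3
[ 0.45527148 -0.01683711] [0.50506196 0.16077176]
```

{"op": "play_rows", "data": {
  "increments": [
    {"x": 0.045, "y": -0.005, "z": 0.01, "yaw": 7},
    {"x": 0.09, "y": -0.01, "z": 0.02, "yaw": 14},
    {"x": 0.135, "y": -0.016, "z": 0.035, "yaw": 21},
    {"x": 0.18, "y": -0.022, "z": 0.05, "yaw": 28},
    {"x": 0.225, "y": -0.028, "z": 0.065, "yaw": 35},
    {"x": 0.265, "y": -0.032, "z": 0.075, "yaw": 41.3},
    {"x": 0.285, "y": -0.035, "z": 0.081, "yaw": 41.3},
    {"x": 0.285, "y": -0.035, "z": 0.081, "yaw": 41.3}
  ],
  "grip": -1
}}

```text
time: 2.35
position: [0.4834, -0.336, 0.1491]
orientation: [0.991, -0.132, -0.001, -0.001]
wrist_force: [-0.8, -0.5, 0.2]
gripper_width: 1.003
finger_force: 0.0
```

```bash
python3 -c "
from h import *
go([.482,-.338,.034],-15.3)"
```

```text
t 2.35 pos [ 0.4834 -0.336   0.1491] toolx ang -15.12 zaxis [-0.001  0.001 -1.   ] F [-0.81 -0.49  0.2 ] w 1.003 | d [-0.0006  0.0024  0.1151] yaw 0.18
```

{"op": "play_rows", "data": {
  "increments": [
    {"z": 0.04},
    {"z": 0.08},
    {"z": 0.105},
    {"z": 0.115},
    {"z": 0.115},
    {"z": 0.115}
  ]
}}

```text
schema error: expected keys x, y, z, yaw
```

{"op": "play_rows", "data": {
  "increments": [
    {"z": 0},
    {"z": 0},
    {"z": 0},
    {"z": 0},
    {"z": 0},
    {"z": 0},
    {"z": 0},
    {"z": 0}
  ],
  "grip": 1,
  "newtons": 70
}}

```text
schema error: expected keys x, y, z, yaw
```

```bash
python3 - <<'E'
from h import *
go([.482,-.338,.034],-15.3)
im,d=r.snapshot("scene"); cv2.imwrite("pics/g.png",cv2.resize(im[100:230,240:400],(640,520),interpolation=cv2.INTER_CUBIC))
E
```

```text
t 2.35 pos [ 0.4834 -0.336   0.1491] toolx ang -15.12 zaxis [-0.001  0.001 -1.   ] F [-0.81 -0.49  0.2 ] w 1.003 | d [-0.0006  0.0024  0.1151] yaw 0.18
```

View pics/g.png

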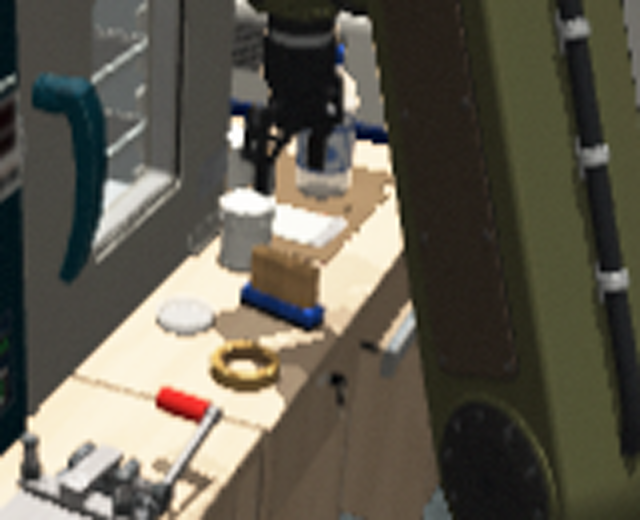

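The rows need all four keys and were refused; the picture (before moving) shows the open gripper above the scraper (285,285 in the crop). Repeating with full rows.

{"op": "play_rows", "data": {
  "increments": [
    {"x": 0, "y": 0.001, "z": 0.04, "yaw": 0},
    {"x": 0, "y": 0.001, "z": 0.08, "yaw": 0},
    {"x": 0, "y": 0.001, "z": 0.105, "yaw": 0},
    {"x": 0, "y": 0.001, "z": 0.115, "yaw": 0},
    {"x": 0, "y": 0.001, "z": 0.115, "yaw": 0},
    {"x": 0, "y": 0.001, "z": 0.115, "yaw": 0}
  ]
}}

```text
time: 3.0
position: [0.482, -0.3398, 0.0369]
orientation: [0.991, -0.133, 0.001, 0.001]
wrist_force: [1.0, -0.3, 1.1]
gripper_width: 1.001
finger_force: 0.0
```

{"op": "play_rows", "data": {
  "increments": [
    {"x": 0, "y": 0, "z": 0, "yaw": 0},
    {"x": 0, "y": 0, "z": 0, "yaw": 0},
    {"x": 0, "y": 0, "z": 0, "yaw": 0},
    {"x": 0, "y": 0, "z": 0, "yaw": 0},
    {"x": 0, "y": 0, "z": 0, "yaw": 0},
    {"x": 0, "y": 0, "z": 0, "yaw": 0},
    {"x": 0, "y": 0, "z": 0, "yaw": 0},
    {"x": 0, "y": 0, "z": 0, "yaw": 0}
  ],
  "grip": 1,
  "newtons": 70
}}

```text
time: 3.8
position: [0.4818, -0.339, 0.0356]
orientation: [0.991, -0.133, 0.0, 0.0]
wrist_force: [-0.8, 1.1, 5.8]
gripper_width: 0.251
finger_force: 69.0
```

```bash
python3 - <<'E'
from h import *
go([.482,-.338,.034],-15.3)
E
```

```text
t 3.8 pos [ 0.4818 -0.339   0.0356] toolx ang -15.3 zaxis [ 0. -0. -1.] F [-0.79  1.12  5.84] w 0.251 | d [-0.0001 -0.001   0.0016] yaw 0.0
```

{"op": "play_rows", "data": {
  "increments": [
    {"x": 0, "y": 0, "z": -0.04, "yaw": 0},
    {"x": 0, "y": 0, "z": -0.08, "yaw": 0},
    {"x": 0, "y": 0, "z": -0.12, "yaw": 0},
    {"x": 0, "y": 0, "z": -0.12, "yaw": 0},
    {"x": 0, "y": 0, "z": -0.12, "yaw": 0}
  ]
}}

```text
time: 4.3
position: [0.4816, -0.3388, 0.1552]
orientation: [0.991, -0.133, 0.0, 0.0]
wrist_force: [0.4, 0.7, -3.3]
gripper_width: 0.25
finger_force: 69.2
```

```bash
python3 - <<'E'
from h import *
go([.44,-.12,.155],-6.3)
go([.43,0.,.155],-6.3)
go([.46,0.09,.155],-6.3)
go([*b2w(0,.04),.155],-6.3)
E
```

```text
t 4.3 pos [ 0.4816 -0.3388  0.1552] toolx ang -15.3 zaxis [ 0. -0. -1.] F [ 0.45  0.71 -3.3 ] w 0.25 | d [-9.780e-02 -2.001e-01  1.000e-04] yaw -9.0
t 4.3 pos [ 0.4816 -0.3388  0.1552] toolx ang -15.3 zaxis [ 0. -0. -1.] F [ 0.45  0.71 -3.3 ] w 0.25 | d [-1.391e-01 -3.132e-01  1.000e-04] yaw -9.0
t 4.3 pos [ 0.4816 -0.3388  0.1552] toolx ang -15.3 zaxis [ 0. -0. -1.] F [ 0.45  0.71 -3.3 ] w 0.25 | d [-1.340e-01 -4.079e-01  1.000e-04] yaw -9.0
t 4.3 pos [ 0.4816 -0.3388  0.1552] toolx ang -15.3 zaxis [ 0. -0. -1.] F [ 0.45  0.71 -3.3 ] w 0.25 | d [-1.10e-01 -4.93e-01  1.00e-04] yaw -9.0
```

{"op": "play_rows", "data": {
  "increments": [
    {"x": -0.02, "y": -0.04, "z": 0, "yaw": -2},
    {"x": -0.04, "y": -0.08, "z": 0, "yaw": -4},
    {"x": -0.06, "y": -0.12, "z": 0, "yaw": -6},
    {"x": -0.08, "y": -0.16, "z": 0, "yaw": -8},
    {"x": -0.098, "y": -0.2, "z": 0, "yaw": -9},
    {"x": -0.111, "y": -0.24, "z": 0, "yaw": -9},
    {"x": -0.124, "y": -0.28, "z": 0, "yaw": -9},
    {"x": -0.138, "y": -0.313, "z": 0, "yaw": -9}
  ]
}}

```text
time: 5.1
position: [0.43, 0.0013, 0.1537]
orientation: [0.998, -0.055, -0.001, -0.0]
wrist_force: [1.3, 0.0, -1.9]
gripper_width: 0.25
finger_force: 69.1
```

```bash
python3 - <<'E'
from h import *
go([.47,0.1,.155],-6.3)
go([*b2w(0,.04),.155],-6.3)
E
```

```text
t 5.1 pos [0.43   0.0013 0.1537] toolx ang -6.28 zaxis [-0.003  0.    -1.   ] F [ 1.26  0.04 -1.89] w 0.25 | d [ 0.029  -0.1025 -0.0014] yaw 0.02
t 5.1 pos [0.43   0.0013 0.1537] toolx ang -6.28 zaxis [-0.003  0.    -1.   ] F [ 1.26  0.04 -1.89] w 0.25 | d [ 0.0572 -0.1717 -0.0015] yaw 0.02
```

{"op": "play_rows", "data": {
  "increments": [
    {"x": 0.012, "y": -0.04, "z": 0, "yaw": 0},
    {"x": 0.025, "y": -0.08, "z": 0, "yaw": 0},
    {"x": 0.04, "y": -0.12, "z": 0, "yaw": 0},
    {"x": 0.055, "y": -0.16, "z": 0, "yaw": 0},
    {"x": 0.058, "y": -0.172, "z": 0, "yaw": 0},
    {"x": 0.058, "y": -0.172, "z": 0, "yaw": 0},
    {"x": 0.058, "y": -0.172, "z": 0.04, "yaw": 0},
    {"x": 0.058, "y": -0.172, "z": 0.04, "yaw": 0}
  ]
}}

```text
time: 5.9
position: [0.5048, 0.1623, 0.1107]
orientation: [0.998, -0.055, -0.004, 0.001]
wrist_force: [0.1, -0.1, -2.3]
gripper_width: 0.248
finger_force: 69.1
```

```bash
python3 - <<'E'
from h import *
go([*b2w(0,.04),.0676],-6.3)
im,d=r.snapshot("scene"); cv2.imwrite("pics/g2.png",cv2.resize(im[160:310,170:340],(680,600),interpolation=cv2.INTER_CUBIC))
W=cloud("scene",d); p=W[((W>[.4,.1,.029])&(W<[.572,.32,.042])).all(-1)]
ys=np.arange(.22,.29,.01)
for f in (np.min,np.max): print(np.polyfit(ys-.2,[f(p[abs(p[:,1]-y)<.006,0]) for y in ys],1).round(4))
E
```

```text
t 5.9 pos [0.5048 0.1623 0.1107] toolx ang -6.35 zaxis [-0.009 -0.002 -1.   ] F [ 0.12 -0.11 -2.3 ] w 0.248 | d [ 0.0008 -0.0036  0.0431] yaw -0.05
[0.1333 0.4524]
[0.1173 0.5632]
```

View pics/g2.png

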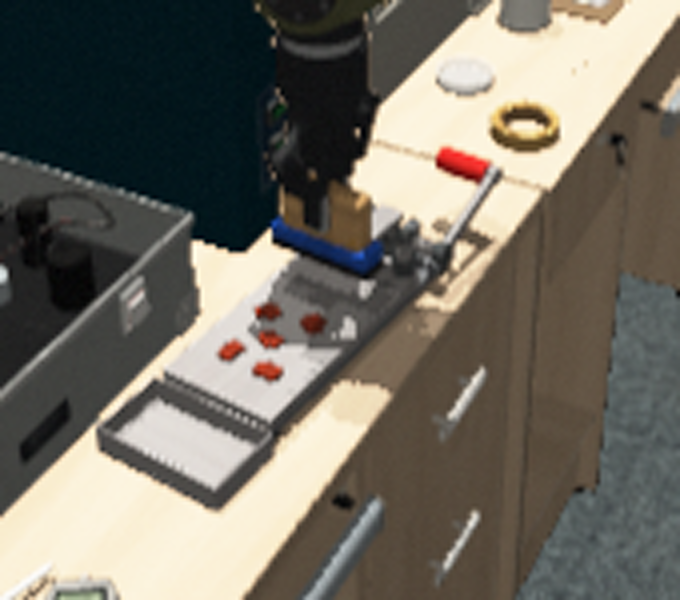

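{"op": "play_rows", "data": {
  "increments": [
    {"x": 0, "y": 0, "z": 0, "yaw": 0},
    {"x": 0, "y": 0, "z": 0.02, "yaw": 0},
    {"x": 0, "y": 0, "z": 0.035, "yaw": 0},
    {"x": 0, "y": 0, "z": 0.039, "yaw": 0},
    {"x": 0, "y": 0, "z": 0.041, "yaw": 0},
    {"x": 0, "y": 0, "z": 0.041, "yaw": 0},
    {"x": 0, "y": 0, "z": 0.041, "yaw": 0}
  ]
}}

```text
time: 6.65
position: [0.5081, 0.1641, 0.0753]
orientation: [0.998, -0.055, 0.001, -0.0]
wrist_force: [0.0, 0.9, -1.0]
gripper_width: 0.249
finger_force: 69.3
```

```bash
python3 - <<'E'
from h import *
go([*b2w(0,.045),.0676],-6.3)
E
```

```text
t 6.65 pos [0.5081 0.1641 0.0753] toolx ang -6.3 zaxis [ 0.001  0.    -1.   ] F [ 0.03  0.95 -0.96] w 0.249 | d [-0.0027  0.0036  0.0076] yaw -0.0
```

{"op": "play_rows", "data": {
  "increments": [
    {"x": -0.002, "y": 0.003, "z": 0.002, "yaw": 0},
    {"x": -0.002, "y": 0.003, "z": 0.004, "yaw": 0},
    {"x": -0.002, "y": 0.003, "z": 0.005, "yaw": 0},
    {"x": -0.002, "y": 0.003, "z": 0.006, "yaw": 0},
    {"x": -0.002, "y": 0.003, "z": 0.006, "yaw": 0}
  ]
}}

```text
time: 7.15
position: [0.5053, 0.1613, 0.0681]
orientation: [0.998, -0.055, -0.0, 0.0]
wrist_force: [0.3, 0.1, -1.7]
gripper_width: 0.25
finger_force: 69.3
```

{"op": "play_rows", "data": {
  "increments": [
    {"x": 0, "y": 0, "z": 0.001, "yaw": 0},
    {"x": 0, "y": 0, "z": 0.001, "yaw": 0},
    {"x": 0, "y": 0, "z": 0.001, "yaw": 0}
  ]
}}

```text
time: 7.45
position: [0.5055, 0.1613, 0.0676]
orientation: [0.998, -0.055, 0.0, -0.0]
wrist_force: [-2.0, -0.4, 4.8]
gripper_width: 0.25
finger_force: 69.9
```

{"op": "play_rows", "data": {
  "increments": [
    {"x": 0, "y": -0.01, "z": 0, "yaw": 0},
    {"x": 0, "y": -0.022, "z": 0, "yaw": 0},
    {"x": 0, "y": -0.034, "z": 0, "yaw": 0},
    {"x": 0, "y": -0.046, "z": 0, "yaw": 0},
    {"x": 0, "y": -0.058, "z": 0, "yaw": 0},
    {"x": 0, "y": -0.07, "z": 0, "yaw": 0},
    {"x": 0, "y": -0.08, "z": 0, "yaw": 0},
    {"x": 0, "y": -0.09, "z": 0, "yaw": 0}
  ]
}}

```text
time: 8.25
position: [0.5155, 0.2517, 0.0676]
orientation: [0.999, -0.055, 0.0, 0.0]
wrist_force: [-1.1, -5.5, 6.9]
gripper_width: 0.249
finger_force: 70.6
```

```bash
python3 - <<'E'
from h import *
go([*b2w(0,-.06),.0676],-6.3)
im,d=r.snapshot("scene"); cv2.imwrite("pics/g3.png",cv2.resize(im[160:310,170:340],(680,600),interpolation=cv2.INTER_CUBIC))
E
```

```text
t 8.25 pos [0.5155 0.2517 0.0676] toolx ang -6.27 zaxis [ 0.001 -0.    -1.   ] F [-1.14 -5.52  6.87] w 0.249 | d [-0.0003 -0.0135  0.    ] yaw 0.03
```

View pics/g3.png

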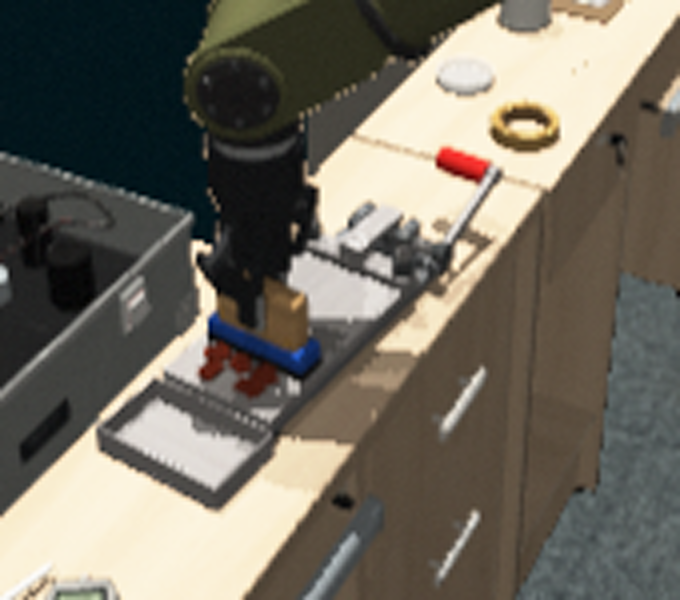

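{"op": "play_rows", "data": {
  "increments": [
    {"x": 0, "y": -0.012, "z": 0, "yaw": 0},
    {"x": 0, "y": -0.024, "z": 0, "yaw": 0},
    {"x": 0, "y": -0.036, "z": 0, "yaw": 0},
    {"x": 0, "y": -0.048, "z": 0, "yaw": 0},
    {"x": 0, "y": -0.06, "z": 0, "yaw": 0},
    {"x": 0, "y": -0.07, "z": 0, "yaw": 0},
    {"x": 0, "y": -0.076, "z": 0, "yaw": 0},
    {"x": 0, "y": -0.076, "z": 0, "yaw": 0}
  ]
}}

```text
time: 9.1
position: [0.5233, 0.3278, 0.067]
orientation: [0.999, -0.054, 0.0, -0.0]
wrist_force: [1.2, 4.9, 0.8]
gripper_width: 0.244
finger_force: 69.5
```

{"op": "play_rows", "data": {
  "increments": [
    {"x": 0, "y": 0, "z": 0, "yaw": 0},
    {"x": 0, "y": 0, "z": -0.02, "yaw": 0},
    {"x": 0, "y": 0.03, "z": -0.06, "yaw": 0},
    {"x": 0, "y": 0.07, "z": -0.085, "yaw": 0},
    {"x": 0, "y": 0.11, "z": -0.085, "yaw": 0},
    {"x": 0, "y": 0.12, "z": -0.085, "yaw": 0}
  ]
}}

```text
time: 9.7
position: [0.5099, 0.2043, 0.1526]
orientation: [0.998, -0.056, 0.0, 0.0]
wrist_force: [0.3, -0.1, -1.0]
gripper_width: 0.248
finger_force: 71.0
```

```bash
cat > chips.py <<'E'
from h import *
def chips():
  for n in("top","scene"):
    im,d=r.snapshot(n); W=cloud(n,d); im0=im; im=im.astype(int)
    red=(im[...,2]>1.6*im[...,1])&(im[...,2]>50)&((W>[.4,.08,-.01])&(W<[.62,.45,.06])).all(-1)
    k,l,st,ce=cv2.connectedComponentsWithStats(red.astype(np.uint8))
    for i in range(1,k):
        w=W[l==i]; q=w[:,:2]-C; print(n,st[i,4],"bed x",(q@bx).min().round(3),(q@bx).max().round(3),"y",(q@by).min().round(3),(q@by).max().round(3),"z",w[:,2].min().round(3),w[:,2].max().round(3))
  return im0
E
python3 - <<'E'
from chips import *
im=chips(); cv2.imwrite("pics/g4.png",cv2.resize(im[210:310,180:300],(720,600),interpolation=cv2.INTER_CUBIC))
go([.43,0,.155],-6.3)
E
```

```text
top 2 bed x -0.026 -0.024 y -0.145 -0.143 z -0.003 0.012
top 22 bed x 0.009 0.025 y -0.143 -0.127 z -0.0 0.013
top 1 bed x 0.027 0.027 y -0.12 -0.12 z 0.016 0.016
scene 50 bed x -0.038 0.002 y -0.128 -0.114 z 0.003 0.024
scene 23 bed x -0.027 -0.009 y -0.147 -0.129 z 0.004 0.009
scene 60 bed x 0.008 0.033 y -0.144 -0.114 z 0.002 0.024
t 9.8 pos [0.5102 0.206  0.1521] toolx ang -6.41 zaxis [-0.001 -0.    -1.   ] F [ 0.09 -0.14 -1.6 ] w 0.248 | d [-0.0567  0.2137 -0.0029] yaw -0.11
```

View pics/g4.png

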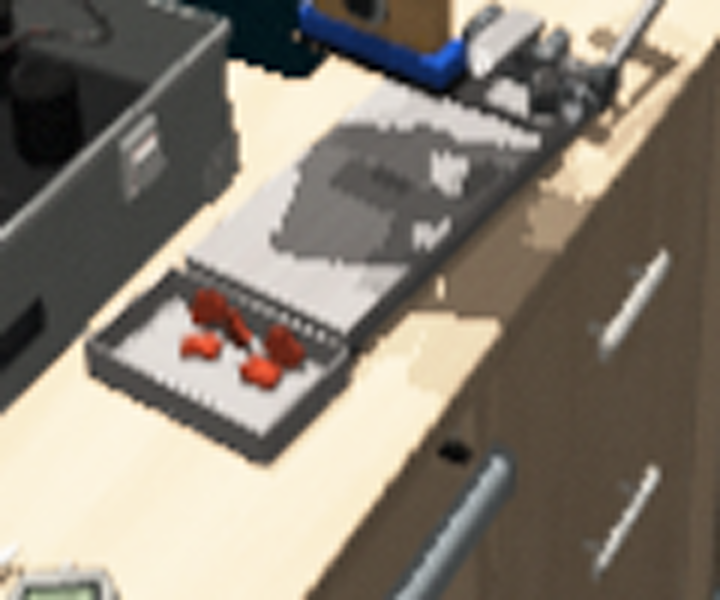

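All five chips lie in the pan (around (240,335) in the crop, three leaning on its near wall, tops at z ≤ 24 mm), the plate is clean. Taking the scraper back.

{"op": "play_rows", "data": {
  "increments": [
    {"x": -0.012, "y": 0.045, "z": -0.003, "yaw": 0},
    {"x": -0.024, "y": 0.09, "z": -0.003, "yaw": 0},
    {"x": -0.036, "y": 0.135, "z": -0.003, "yaw": 0},
    {"x": -0.048, "y": 0.18, "z": -0.003, "yaw": 0},
    {"x": -0.056, "y": 0.213, "z": -0.003, "yaw": 0},
    {"x": -0.056, "y": 0.245, "z": -0.003, "yaw": 3},
    {"x": -0.05, "y": 0.285, "z": -0.003, "yaw": 6},
    {"x": -0.043, "y": 0.325, "z": -0.003, "yaw": 9}
  ]
}}

```text
time: 10.6
position: [0.4324, -0.1118, 0.1551]
orientation: [0.991, -0.133, -0.0, -0.0]
wrist_force: [1.1, 0.1, -1.0]
gripper_width: 0.25
finger_force: 70.9
```

```bash
python3 - <<'E'
from h import *
go([.4818,-.339,.155],-15.3)
E
```

```text
t 10.6 pos [ 0.4324 -0.1118  0.1551] toolx ang -15.34 zaxis [-0.  0. -1.] F [ 1.08  0.07 -0.99] w 0.25 | d [0.1077 0.206  0.    ] yaw -0.04
```

{"op": "play_rows", "data": {
  "increments": [
    {"x": 0.02, "y": 0.04, "z": 0, "yaw": 0},
    {"x": 0.04, "y": 0.08, "z": 0, "yaw": 0},
    {"x": 0.06, "y": 0.12, "z": 0, "yaw": 0},
    {"x": 0.085, "y": 0.165, "z": 0, "yaw": 0},
    {"x": 0.107, "y": 0.206, "z": 0, "yaw": 0},
    {"x": 0.107, "y": 0.206, "z": 0.04, "yaw": 0},
    {"x": 0.107, "y": 0.206, "z": 0.08, "yaw": 0},
    {"x": 0.107, "y": 0.206, "z": 0.08, "yaw": 0}
  ]
}}

```text
time: 11.4
position: [0.4794, -0.3358, 0.0694]
orientation: [0.991, -0.133, -0.004, -0.003]
wrist_force: [-0.3, -0.1, -1.1]
gripper_width: 0.246
finger_force: 70.7
```

{"op": "play_rows", "data": {
  "increments": [
    {"x": 0, "y": 0, "z": 0.02, "yaw": 0},
    {"x": 0, "y": 0, "z": 0.032, "yaw": 0},
    {"x": 0, "y": 0, "z": 0.036, "yaw": 0},
    {"x": 0, "y": 0, "z": 0.037, "yaw": 0},
    {"x": 0, "y": 0, "z": 0.037, "yaw": 0}
  ]
}}

```text
time: 11.9
position: [0.4813, -0.3384, 0.0392]
orientation: [0.991, -0.133, 0.0, 0.0]
wrist_force: [-0.5, -0.5, -1.0]
gripper_width: 0.246
finger_force: 70.8
```

```bash
python3 - <<'E'
from h import *
go([.4818,-.339,.0356],-15.3)
E
```

```text
t 11.9 pos [ 0.4813 -0.3384  0.0392] toolx ang -15.29 zaxis [ 0.001 -0.001 -1.   ] F [-0.51 -0.53 -0.98] w 0.246 | d [0.0006 0.0005 0.0036] yaw 0.01
```

{"op": "play_rows", "data": {
  "increments": [
    {"x": 0, "y": 0, "z": 0.002, "yaw": 0},
    {"x": 0, "y": 0, "z": 0.003, "yaw": 0},
    {"x": 0, "y": 0, "z": 0.003, "yaw": 0},
    {"x": 0, "y": 0, "z": 0.003, "yaw": 0}
  ]
}}

```text
time: 12.3
position: [0.481, -0.3384, 0.0357]
orientation: [0.991, -0.133, 0.0, 0.0]
wrist_force: [1.5, 0.6, 2.1]
gripper_width: 0.25
finger_force: 71.3
```

On the desk (contact +3 N). Release and rise.

{"op": "play_rows", "data": {
  "increments": [
    {"x": 0, "y": 0, "z": 0, "yaw": 0},
    {"x": 0, "y": 0, "z": 0, "yaw": 0},
    {"x": 0, "y": 0, "z": 0, "yaw": 0},
    {"x": 0, "y": 0, "z": 0, "yaw": 0},
    {"x": 0, "y": 0, "z": 0, "yaw": 0},
    {"x": 0, "y": 0, "z": 0, "yaw": 0}
  ],
  "grip": -1
}}

```text
time: 12.9
position: [0.4808, -0.3383, 0.0353]
orientation: [0.991, -0.133, -0.0, -0.0]
wrist_force: [0.2, 0.1, 0.7]
gripper_width: 0.995
finger_force: 0.0
```

{"op": "play_rows", "data": {
  "increments": [
    {"x": 0, "y": 0, "z": -0.02, "yaw": 0},
    {"x": 0, "y": 0, "z": -0.05, "yaw": 0},
    {"x": 0, "y": 0, "z": -0.09, "yaw": 0},
    {"x": 0, "y": 0, "z": -0.13, "yaw": 0},
    {"x": 0, "y": 0, "z": -0.14, "yaw": 0},
    {"x": 0, "y": 0, "z": -0.14, "yaw": 0}
  ]
}}

```text
time: 13.5
position: [0.4813, -0.3386, 0.1769]
orientation: [0.991, -0.133, 0.001, 0.001]
wrist_force: [-0.4, 0.1, -0.5]
gripper_width: 1.003
finger_force: 0.0
```

```bash
python3 - <<'E'
from chips import *
chips()
for n in ("top","scene"):
    im,d=r.snapshot(n); W=cloud(n,d)
    for lo in (.012,.062):
        p=W[((W>[.42,-.38,lo])&(W<[.54,-.29,.085])).all(-1)]; rc=cv2.minAreaRect(p[:,:2].astype(np.float32)); print(n,"scr",np.round(rc[0],3),np.round(rc[1],3),rc[2],p[:,2].max().round(3))
    red=(im[...,2]>1.8*im[...,1].astype(int))&(im[...,2]>70)
    w=W[red&((W>[.4,-.06,.05])&(W<[.55,.06,.11])).all(-1)];print("grip",len(w),w.min(0).round(4),w.max(0).round(4))
go([*b2w(.03,.227),.15],-6.3)
E
```

```text
top 16 bed x -0.031 -0.013 y -0.144 -0.132 z -0.001 0.012
top 5 bed x -0.034 -0.023 y -0.12 -0.115 z 0.018 0.025
top 2 bed x -0.016 -0.012 y -0.121 -0.12 z 0.023 0.023
top 29 bed x 0.01 0.027 y -0.143 -0.116 z -0.003 0.024
scene 49 bed x -0.037 0.001 y -0.128 -0.116 z 0.003 0.025
scene 22 bed x -0.027 -0.007 y -0.148 -0.129 z 0.004 0.01
scene 60 bed x 0.008 0.035 y -0.144 -0.113 z 0.0 0.023
top scr [ 0.475 -0.328] [0.015 0.077] 74.12246704101562 0.079
top scr [ 0.489 -0.333] [0.01  0.048] 56.187129974365234 0.079
grip 93 [ 0.434  -0.0278  0.0675] [ 0.4823 -0.0067  0.0913]
scene scr [ 0.478 -0.335] [0.03  0.101] 79.76353454589844 0.077
scene scr [ 0.478 -0.335] [0.027 0.079] 73.14470672607422 0.077
grip 70 [ 0.4317 -0.0185  0.0652] [ 0.4801 -0.0019  0.0879]
t 13.7 pos [ 0.4803 -0.3379  0.1735] toolx ang -15.3 zaxis [-0.002  0.002 -1.   ] F [-0.28  0.62 -0.59] w 1.0 | d [-0.1089 -0.303   0.0241] yaw -9.0
```

{"op": "play_rows", "data": {
  "increments": [
    {"x": -0.018, "y": -0.045, "z": 0, "yaw": -2},
    {"x": -0.036, "y": -0.09, "z": 0, "yaw": -4},
    {"x": -0.055, "y": -0.135, "z": 0, "yaw": -6},
    {"x": -0.073, "y": -0.18, "z": 0, "yaw": -8},
    {"x": -0.09, "y": -0.225, "z": 0.005, "yaw": -9},
    {"x": -0.1, "y": -0.265, "z": 0.015, "yaw": -9},
    {"x": -0.108, "y": -0.303, "z": 0.024, "yaw": -9},
    {"x": -0.108, "y": -0.303, "z": 0.024, "yaw": -9}
  ]
}}

```text
time: 14.5
position: [0.4556, -0.0141, 0.1493]
orientation: [0.999, -0.053, -0.002, -0.0]
wrist_force: [-0.5, -1.4, 0.3]
gripper_width: 1.002
finger_force: 0.0
```

{"op": "play_rows", "data": {
  "increments": [
    {"x": 0, "y": 0, "z": 0, "yaw": 0},
    {"x": 0, "y": 0, "z": 0, "yaw": 0}
  ]
}}

```text
time: 14.7
position: [0.4566, -0.0182, 0.151]
orientation: [0.998, -0.055, -0.0, 0.0]
wrist_force: [1.0, 0.1, -0.7]
gripper_width: 1.0
finger_force: 0.0
```

```bash
python3 - <<'E'
from h import *
go([.456,-.017,.053],-6.3)
E
```

```text
t 14.7 pos [ 0.4566 -0.0182  0.151 ] toolx ang -6.34 zaxis [-0.001 -0.    -1.   ] F [ 0.95  0.09 -0.67] w 1.0 | d [-0.0006 -0.0012  0.098 ] yaw -0.04
```

{"op": "play_rows", "data": {
  "increments": [
    {"x": 0, "y": -0.001, "z": 0.03, "yaw": 0},
    {"x": 0, "y": -0.001, "z": 0.06, "yaw": 0},
    {"x": 0, "y": -0.001, "z": 0.085, "yaw": 0},
    {"x": 0, "y": -0.001, "z": 0.098, "yaw": 0},
    {"x": 0, "y": -0.001, "z": 0.098, "yaw": 0},
    {"x": 0, "y": -0.001, "z": 0.098, "yaw": 0}
  ]
}}

```text
time: 15.3
position: [0.4569, -0.0173, 0.0537]
orientation: [0.998, -0.056, 0.0, 0.0]
wrist_force: [1.2, -0.2, 0.6]
gripper_width: 1.0
finger_force: 0.0
```

{"op": "play_rows", "data": {
  "increments": [
    {"x": 0, "y": 0, "z": 0, "yaw": 0},
    {"x": 0, "y": 0, "z": 0, "yaw": 0},
    {"x": 0, "y": 0, "z": 0, "yaw": 0},
    {"x": 0, "y": 0, "z": 0, "yaw": 0},
    {"x": 0, "y": 0, "z": 0, "yaw": 0},
    {"x": 0, "y": 0, "z": 0, "yaw": 0},
    {"x": 0, "y": 0, "z": 0, "yaw": 0}
  ],
  "grip": 1,
  "newtons": 40
}}

```text
time: 16.0
position: [0.4568, -0.0169, 0.0534]
orientation: [0.998, -0.055, 0.0, 0.0]
wrist_force: [-0.3, -4.1, -0.3]
gripper_width: 0.283
finger_force: 39.2
```

```bash
python3 - <<'E'
from h import *
go([.456,-.017,.053],-6.3)
for t in np.linspace(0,1.231,11): a=np.deg2rad(19.47)+t; print(round(t,2),(.095*np.array([np.cos(a)-np.cos(.3398),-np.sin(a)+np.sin(.3398)])).round(4))
E
```

```text
t 16.0 pos [ 0.4568 -0.0169  0.0534] toolx ang -6.29 zaxis [ 0.    -0.001 -1.   ] F [-0.27 -4.12 -0.34] w 0.283 | d [-0.0007  0.0002  0.0004] yaw 0.01
0.0 [-0. -0.]
0.12 [-0.0046 -0.0108]
0.25 [-0.0104 -0.0209]
0.37 [-0.0175 -0.0302]
0.49 [-0.0256 -0.0386]
0.62 [-0.0347 -0.0459]
0.74 [-0.0447 -0.0521]
0.86 [-0.0553 -0.0569]
0.98 [-0.0664 -0.0605]
1.11 [-0.0779 -0.0626]
1.23 [-0.0896 -0.0633]
```

{"op": "play_rows", "data": {
  "increments": [
    {"x": 0, "y": -0.002, "z": -0.005, "yaw": 0},
    {"x": 0, "y": -0.005, "z": -0.011, "yaw": 0},
    {"x": 0, "y": -0.01, "z": -0.021, "yaw": 0},
    {"x": 0, "y": -0.0175, "z": -0.03, "yaw": 0},
    {"x": 0, "y": -0.0256, "z": -0.0386, "yaw": 0},
    {"x": 0, "y": -0.0347, "z": -0.046, "yaw": 0},
    {"x": 0, "y": -0.0447, "z": -0.052, "yaw": 0},
    {"x": 0, "y": -0.0447, "z": -0.052, "yaw": 0}
  ]
}}

```text
time: 16.8
position: [0.4617, 0.0293, 0.1058]
orientation: [0.999, -0.054, 0.0, -0.0]
wrist_force: [1.1, -1.0, -2.8]
gripper_width: 0.276
finger_force: 41.0
```

Following well; finish the arc.

{"op": "play_rows", "data": {
  "increments": [
    {"x": 0, "y": -0.0055, "z": -0.003, "yaw": 0},
    {"x": 0, "y": -0.011, "z": -0.005, "yaw": 0},
    {"x": 0, "y": -0.022, "z": -0.0085, "yaw": 0},
    {"x": 0, "y": -0.033, "z": -0.0105, "yaw": 0},
    {"x": 0, "y": -0.045, "z": -0.0113, "yaw": 0},
    {"x": 0, "y": -0.045, "z": -0.0113, "yaw": 0},
    {"x": 0, "y": -0.045, "z": -0.0113, "yaw": 0},
    {"x": 0, "y": -0.045, "z": -0.0113, "yaw": 0}
  ]
}}

```text
time: 17.6
position: [0.4664, 0.0733, 0.1161]
orientation: [0.998, -0.055, -0.0, 0.0]
wrist_force: [5.8, -2.2, -15.1]
gripper_width: 0.278
finger_force: 41.1
```

```bash
python3 - <<'E'
from chips import *
chips()
go([*b2w(.03,.137),.116],-6.3)
for n in ("top","scene"):
    im,d=r.snapshot(n); W=cloud(n,d); q=W[...,:2]-C; X=q@bx; Y=q@by
    for nm,(a,b,c,e) in dict(lug=(-.01,.01,.085,.12),bar=(-.042,-.015,.084,.101),bar2=(.015,.042,.084,.101)).items():
        m=(X>a)&(X<b)&(Y>c)&(Y<e)&(W[...,2]<.1); print(n,nm,m.sum(),np.percentile(W[m][:,2],[20,50,80]).round(4) if m.any() else "")
cv2.imwrite("pics/g5.png",cv2.resize(im[140:290,200:370],(680,600),interpolation=cv2.INTER_CUBIC))
E
```

```text
top 18 bed x -0.031 -0.011 y -0.143 -0.131 z 0.002 0.018
top 5 bed x -0.034 -0.024 y -0.12 -0.114 z 0.019 0.029
top 2 bed x -0.016 -0.012 y -0.122 -0.121 z 0.018 0.021
top 29 bed x 0.009 0.027 y -0.142 -0.116 z -0.001 0.025
scene 49 bed x -0.037 0.003 y -0.128 -0.116 z 0.0 0.025
scene 23 bed x -0.026 -0.011 y -0.148 -0.128 z 0.002 0.011
scene 58 bed x 0.008 0.036 y -0.144 -0.112 z 0.001 0.024
t 17.7 pos [0.4664 0.0732 0.1161] toolx ang -6.28 zaxis [-0.001 -0.    -1.   ] F [  4.43  -1.27 -14.85] w 0.28 | d [-0.0012  0.0008  0.0001] yaw 0.02
top lug 0 
top bar 0 
top bar2 0 
scene lug 52 [0.035  0.0695 0.0715]
scene bar 42 [0.0325 0.0519 0.0553]
scene bar2 43 [0.0332 0.0474 0.0554]
```

View pics/g5.png

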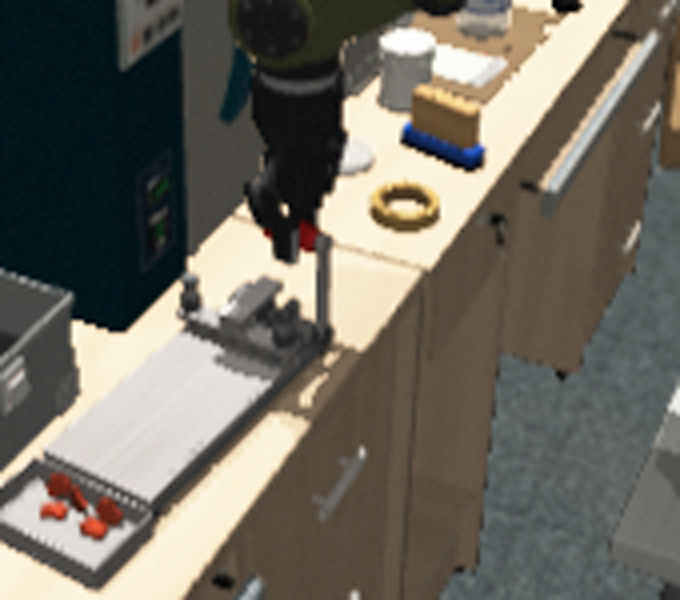

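The lever stands upright in the fingers at (320,260), bar lifted about 10 mm (lug top near 70 mm), scraper standing, chips in the pan. Ease the upward pull slightly and hold.

{"op": "play_rows", "data": {
  "increments": [
    {"x": 0, "y": 0, "z": 0.0006, "yaw": 0},
    {"x": 0, "y": 0, "z": 0.0006, "yaw": 0},
    {"x": 0, "y": 0, "z": 0.0006, "yaw": 0},
    {"x": 0, "y": 0, "z": 0.0006, "yaw": 0},
    {"x": 0, "y": 0, "z": 0.0006, "yaw": 0},
    {"x": 0, "y": 0, "z": 0.0006, "yaw": 0},
    {"x": 0, "y": 0, "z": 0.0006, "yaw": 0},
    {"x": 0, "y": 0, "z": 0.0006, "yaw": 0}
  ]
}}

```text
time: 18.6
position: [0.4665, 0.0726, 0.116]
orientation: [0.998, -0.055, -0.0, 0.0]
wrist_force: [-0.4, -1.3, -4.6]
gripper_width: 0.279
finger_force: 42.0
```

```bash
python3 - <<'E'
from h import *
go([*b2w(.03,.137),.116],-6.3)
print(r.close_job())
E
```

```text
t 18.6 pos [0.4665 0.0726 0.116 ] toolx ang -6.3 zaxis [-0.  0. -1.] F [-0.44 -1.35 -4.55] w 0.279 | d [-0.0013  0.0002  0.    ] yaw -0.0
the job is handed in; nothing more can be done
None
```

I handed the job in at 18.6 s; no verdict came back. The last pictures show all five chips in the pan, the scraper upright and released on its spot, and the cam lever held upright with the clamp bar about 10 mm open.

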